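# Hang a mixing bowl on the drink machine's hanger rail

## Robot

A 7-joint arm with a two-finger parallel gripper is mounted at the origin on the work surface. World frame = base frame: x ahead of the robot, y to its left, z up, the work surface at z = 0. Lengths are in m, angles in rad, forces in N, time in s.
With the tool pointing down it reaches from about 0.4 to 0.875 m from the base axis. Payload 19.3 kg.
Tool frame: the origin (TCP) lies at the very end of the fingers, on their centre line; the grasp point (between the pads) lies 19 mm behind it; z points along the fingers, y is the direction in which the jaws open and shut (so a half turn about z gives the same grasp; the last joint's range is limited). The gripper opens to 85 mm and grips with 20 to 120 N. Pads are 22 mm wide; open, the fingers measure 114 mm over their backs; the gripper's body (76 mm by 85 mm) begins 54 mm behind the grasp point. The pads swing forward as they close: fully open they stand 13 mm farther back than shut.
Start: joints at [-1.341, 0.521, -0.036, 1.599, 0.021, 1.021, -0.113], TCP at [0.185, 0.597, 0.231] pointing down, gripper open.
Joint ranges: [-2.91, 2.91], [-0.3, 2.13], [-1.5, 1.42], [0.17, 2.43], [-1.26, 4.41], [0.16, 1.93], [-2.52, 2.52]. Speed limits (rad/s): [1.89, 1.89, 2.39, 2.39, 3.01, 3.01, 3.01].

## Interface

Orientations are given as [roll, pitch, yaw] about the fixed x, y, z axes, in that order (R = Rz(yaw) Ry(pitch) Rx(roll)).
In Python, from workcell import bot, grab_frame, calibration, workorder gives the robot as it stands.
- The arm moves only by the tool move_arm, never from a script. Its arguments are lists of equal length, an entry for each row: "jaw": the closure in counts, from 0 (fully open) to 255 (shut); "dp": the shift along the tool's x, y, z in units of 800 mm (1.0 is 800 mm), a list of three; "rotation": the turn, a rotation vector about the tool's x, y, z in units of pi rad (1.0 is pi rad), a list of three. In form: {"jaw": [jaw, ...], "dp": [[dx, dy, dz], ...], "rotation": [[rx, ry, rz], ...]}. A call has 1 to 10 rows; each row shifts and turns the commanded pose from where the row before left it, along the tool's axes as they then stand; what a row does not reach is not made up. A row lasts 1/8 s, in which the tool goes at most 62.5 mm and 10.7 degrees, less where a joint would pass 70% of its speed; a pose out of reach is approached as far as the arm can. A call with a number of a shift or a turn outside -1 to 1 is refused whole. A call with a gripper value outside its range is refused whole. The fingers move at their own pace and stop on an object; "squeeze" is the grip in N (left out, the last holds). Time passes only in rows, so rows that do not move let the fingers close. It gives the time, the measured TCP pose, the force and the opening at its end, in the units of the state.
- bot.observe(): the state, without advancing time (a new reading comes with each control period).
- grab_frame(name): name is "scene" or "top" or "wrist"; returns the picture (384x512x3 uint8, blue, green, red); there is no depth.
- calibration(name): a dict with "camera_matrix" (3x3 intrinsics, pixels), "T" (4x4, takes a point from camera to world coordinates). Camera axes: x right, y down, z forward; pixel columns grow to the right and rows downward; lengths in m; the calibration is good to about 2 mm. A picture is of the moment at which its call begins: read the wrist's pose just before it. calibration takes no time and is no camera call; for the wrist camera it gives the pose at the moment of the call.
- workorder.job_done(): hands the job in, once; it reports no verdict.
The state is a dict: "clock": time; "qpos": joint angles; "qd": joint speeds; "joint_efforts": joint torques, N m; "position": TCP position; "tool_rot": TCP orientation; "force": force on the tool from outside, world axes, zero at the start; "moment": the same for the moment, N m; "grip_width": finger opening in m.
Only numpy, scipy, OpenCV 4.12 (cv2) and the standard library are available. Lean on these libraries where they do the work, as an engineer would, in place of code of your own. Each camera call takes 0.05 s, during which the arm holds its last target. There are 200 camera calls.

## Task

Hang the mixing bowl that has the hooked bracket back on the hanger rail: lift its hook over the rail's anti-jump lip, lower it behind the lip, and slide it along the rail in light contact until it drops into the locating notch and hangs fully home on the lip, then let go. Be gentle: nothing may press on the rail with more than about 35 N, so feel for the notch instead of forcing. Leave the other things on the bench alone.

Things in the scene. Friction and masses are not known exactly. Their poses are not given: they have to be found in the camera images.
- carrier: Grey open mixing bowl (76 mm across, 70 mm high) on a steel hooked bracket, 0.2 to 0.35 kg in all; starts upright on the bench. Origin: centre of the bowl's underside; z up, x from the bowl towards the hook. Back plate: x = 38 to 42 mm, 50 mm wide in y, 110 mm high. It is the only bowl with a bracket.
- grip_mid (a point): Centre of the black grip block on top of the carrier's bracket: 22 mm in x, 20 mm in y, 42 mm high, from z = 110 to 152 mm of the carrier; free on both y sides. Axes as the carrier's. To be grasped from above across its 20 mm, fingers closing along y.
- hook_tip (a point): Middle of the lower end of the hook's tongue, 13.5 mm to +x of and 59 mm below grip_mid; axes as the carrier's. The tongue is a plate 5 mm thick in x, 24 mm wide in y, hanging 32 mm down from a bridge (underside at z = 104 mm of the carrier) that joins it to the top of the back plate. The open slot between back plate and tongue is 9 mm wide in x.
- rail: Fixed rigid hanger rail between two grey drive housings (160 mm high, from 155 to 251 mm either side of the middle). Origin on the bench below the middle of the lip; x points away from the robot, across the rail from lip to groove; y along the rail; z up. The bowl is to hang on the robot's side of the lip, 46 mm over the bench. Flush dark inlays in its track look like the notch.
- lip_mid (a point): Middle of the lip's top edge, 150 mm above the bench; axes as the rail's. The lip is the top of a web 5 mm thick (2.5 mm to either side in x) that reaches 60 mm down. Behind it (+x) lies an open groove 16 mm wide in x with a back wall 140 mm high.
- track_mid (a point): Middle of the groove's floor, a flat running track 22 mm below the lip's top; axes as the rail's. The track has one locating notch, a gap 28.4 mm long in y and over 15 mm deep. The notch's middle is between y = -40 and +40 mm, differs every time and is not measured. On the track the hook's bridge stands 10 mm above the lip; over the notch the hook drops 10 mm, till the bridge rests on the lip.
- spare_bowl_mid (a point): Middle of the spare bowl without bracket (76 mm across, 70 mm high, short stub on its side); stays where it is.
- jar_mid (a point): Middle of an amber jar with a white cap, 64 mm across, 90 mm high; stays.
- cup_mid (a point): Middle of a paper cup, 72 mm across, 90 mm high; stays.
- whisk_mid (a point): Middle of a white whisk disc, 48 mm across, 22 mm high; stays.
- gasket_mid (a point): Middle of a black rubber ring lying flat, 56 mm across, 8 mm high; stays.
- brush: Cleaning brush lying on the bench; stays.
- screwdriver: Screwdriver lying on the bench; stays.

How it is judged:
On the way, in this order (a step that is already met when the one before it is completed fails the run):
1. the hook's tip is lifted above the rail's lip (z of hook_tip in the frame of lip_mid above 0.002 m), for 0.1 s.
2. the hook's tip is down in the groove behind the lip (z of hook_tip in the frame of lip_mid below -0.008 m and x of hook_tip in the frame of lip_mid between 0.002 and 0.019 m and y of hook_tip in the frame of lip_mid between -0.155 and 0.155 m), for 0.1 s.
At the end, for the whole second after the job is handed in: The carrier hangs at rest and let go, the hook's tip behind the lip and dropped into the locating notch (at least 28 mm below the lip's top, 32 mm when fully home) and its bowl on the robot's side of the lip, tilted less than 10 degrees (z of hook_tip in the frame of lip_mid below -0.028 m and x of hook_tip in the frame of lip_mid between 0.002 and 0.019 m and x of grip_mid in the frame of lip_mid below 0.008 m and y of hook_tip in the frame of lip_mid between -0.06 and 0.06 m and angle between carrier's own z axis and vertical below 0.17 rad and linear speed of carrier below 0.02 m/s); the robot touches nothing.
It fails at once if the carrier presses on the rail with more than 35 N (contact force between carrier and rail above 35 N).
It fails at once if the robot pushes the rail with more than 35 N (contact force between the arm and rail above 35 N).
It fails at once if another thing on the bench is moved by more than 20 mm (distance of any of spare_bowl_mid, jar_mid, cup_mid, whisk_mid, gasket_mid, brush, screwdriver from where it was at the start of the episode above 0.02 m).
It also fails if it takes over 64 s, if anything falls off the work surface, if the arm or the gripper's body presses on something with over 40 N, if the wrist force passes 120 N, or if a joint passes its speed limit or range.

## Working session

There is one attempt and no reset: what is moved stays moved. The work goes in short steps, Python scripts to look and compute and a tool call to move; the robot and the scene stay as the last step left them, time stands still between calls to the robot, and variables do not carry over. Pictures are saved under pics/ and viewed, about 8 in all and at most 12, crops included, and the job is handed in when it is done.

Besides the shell and the picture viewer there is one more tool, called after "Request:" as name(argument=value, ...) on one line, values as JSON. move_arm: Moves the arm, as the interface text tells. Shifts and turns lie within -1 to 1; 1 stands for 800 mm of shift or pi rad of turn. Its arguments: {"type":"object","properties":{"jaw":{"type":"array","items":{"type":"number"}},"dp":{"type":"array","items":{"type":"array","items":{"type":"number","minimum":-1,"maximum":1}}},"rotation":{"type":"array","items":{"type":"array","items":{"type":"number","minimum":-1,"maximum":1}}},"squeeze":{"type":"number"}},"required":["jaw","dp","rotation"]}

```bash
mkdir -p pics; ls
python3 - <<'E'
from workcell import bot, grab_frame, calibration
import cv2, numpy as np
np.set_printoptions(precision=4,suppress=True)
print(bot.observe())
for n in("scene","top"):
    im=grab_frame(n); cv2.imwrite(f"pics/{n}0.png",im)
    c=calibration(n); print(n,np.array(c["camera_matrix"]),np.array(c["T"]))
E
```

```text
pics
{'clock': 0.0, 'qpos': array([-1.3412,  0.5221, -0.0363,  1.6   ,  0.0212,  1.0211, -0.1128]), 'qd': array([-0.0012,  0.0006,  0.0025,  0.0001, -0.0016,  0.0007, -0.0022]), 'joint_efforts': array([ -0.0013, -92.7118,   1.9807, -36.9928,   0.018 ,   0.0083,
         0.    ]), 'position': array([0.1845, 0.5968, 0.2307]), 'tool_rot': array([-3.1404,  0.0001,  2.8417]), 'force': array([-0.159 ,  0.8528,  0.1658]), 'moment': array([-0.0293,  0.0152,  0.0263]), 'grip_width': 0.08581039645130777}
scene [[410.0525   0.     249.4087]
 [  0.     410.0525 197.5451]
 [  0.       0.       1.    ]] [[-0.7908  0.5148 -0.331   0.9567]
 [ 0.612   0.6701 -0.4201  0.6092]
 [ 0.0056 -0.5348 -0.845   1.2874]
 [ 0.      0.      0.      1.    ]]
top [[446.995    0.     258.0926]
 [  0.     446.995  188.638 ]
 [  0.       0.       1.    ]] [[ 0.0009 -0.9968  0.0794  0.3819]
 [-1.     -0.0016 -0.009   0.0195]
 [ 0.0091 -0.0793 -0.9968  1.3757]
 [ 0.      0.      0.      1.    ]]
```

View pics/scene0.png

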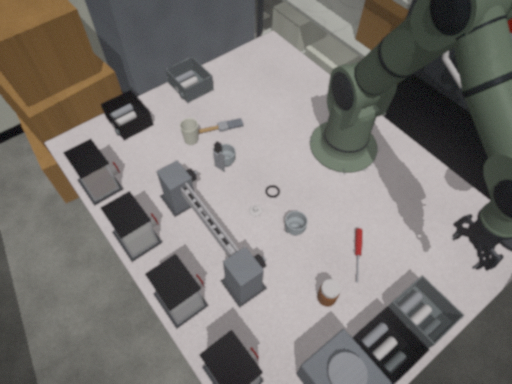

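View pics/top0.png

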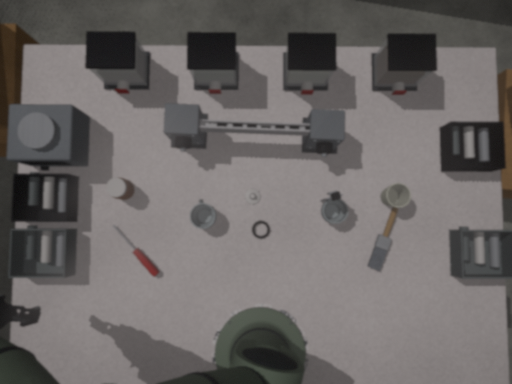

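The scene shows the carrier (black grip) at about (222,152), the rail between the housings at (175,187) and (243,275). In the top view the carrier is at (335,207) and the rail runs from (182,125) to (327,130). Next, a closer crop.

Run:
```python
import cv2,numpy as np
t=cv2.imread("pics/top0.png"); s=cv2.imread("pics/scene0.png")
a=cv2.resize(t[95:160,160:350],None,fx=4,fy=4,interpolation=cv2.INTER_CUBIC)
b=cv2.resize(t[180:235,310:360],None,fx=6,fy=6,interpolation=cv2.INTER_CUBIC)
c=cv2.resize(s[130:180,200:245],None,fx=6,fy=6,interpolation=cv2.INTER_CUBIC)
o=np.zeros((600,760,3),np.uint8); o[:260]=a; o[265:265+330,:300]=b; o[265:265+300,310:580]=c
o=np.clip(o*1.5,0,255).astype(np.uint8)
cv2.imwrite("pics/crop1.png",o)
```

```text
(no output)
```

View pics/crop1.png

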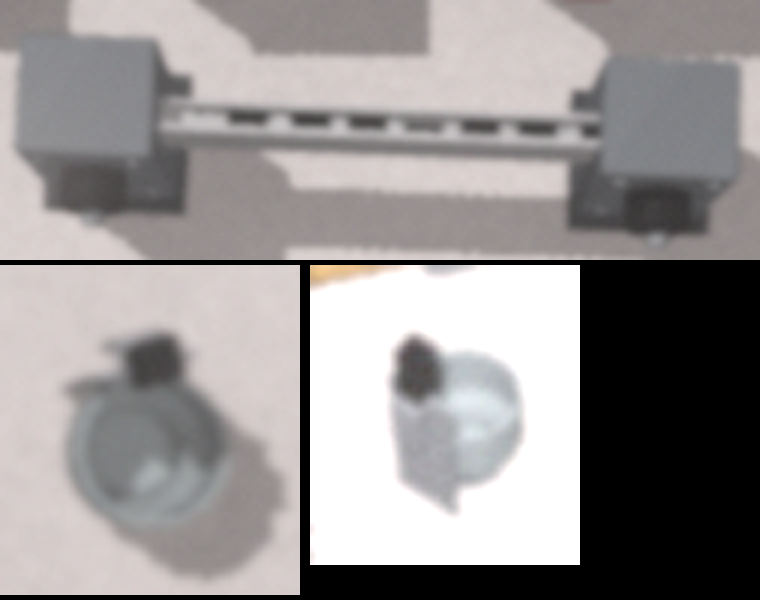

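```bash
cat > h.py <<'E'
import numpy as np, cv2
from workcell import bot, grab_frame, calibration
from scipy.spatial.transform import Rotation as R
np.set_printoptions(precision=4,suppress=True)
def ray(c,uv,z):
    T=np.array(c["T"]);K=np.array(c["camera_matrix"])
    d=T[:3,:3]@np.linalg.inv(K)@[uv[0],uv[1],1]; o=T[:3,3]
    return (o+d*(z-o[2])/d[2])
def proj(c,p):
    T=np.array(c["T"]);K=np.array(c["camera_matrix"])
    q=K@(T[:3,:3].T@(np.array(p)-T[:3,3])); return q[:2]/q[2]
def toolmove(p,yaw,st=None):
    "total dp (mm, tool axes) and rotation about tool z (rad) to bring TCP to p, pointing down with given yaw"
    s=st or bot.observe(); Rt=R.from_euler('xyz',s["tool_rot"])
    d=Rt.inv().apply(np.array(p)-s["position"])
    r=(Rt.inv()*R.from_euler('xyz',[np.pi,0,yaw])).as_rotvec()
    return d*1000/800, r/np.pi
E
python3 - <<'E'
from h import *
c=calibration("top")
L=ray(c,(182,118.75),.16);Rr=ray(c,(328,124.75),.16);print(L,Rr,(L+Rr)/2,np.linalg.norm(L-Rr),np.degrees(np.arctan2(*(L-Rr)[:2])))
# lip edge points: light line near lip
t=cv2.imread("pics/top0.png")
for u in (220,240,290): print(u,t[118:140,u].mean(1).astype(int))
g=ray(c,(335.5,195.8),.152);b=ray(c,(334.2,209.2),.07);print(g,b,np.degrees(np.arctan2(*(g-b)[1::-1])))
cs=calibration("scene")
o=310;u=(418-310)/6+200;v=(368-265)/6+130
print(ray(cs,(u,v),.14), proj(cs,g))
E
```

```text
[0.6717 0.2186 0.16  ] [ 0.6561 -0.1846  0.16  ] [0.6639 0.017  0.16  ] 0.403458077642101 2.219085614158796
220 [139 137 129 109  80  55  49  70 101 113 100  83  78  79  85  91  93  94
  94  95  95  95]
240 [137 137 133 126 104  73  51  52  81 110 114  97  83  80  93 116 132 137
 139 139 139 140]
290 [139 139 139 138 137 127 104  76  61  65  89 113 115  98  84  82  95 117
 133 139 142 143]
[ 0.4599 -0.2043  0.152 ] [ 0.4259 -0.215   0.07  ] 17.418597330338287
[ 0.4657 -0.1992  0.14  ] [218.2817 143.3736]
```

Run:
```python
from h import *
print(toolmove([.45,.2,.33],np.radians(90)))
s=bot.observe();T=np.array(calibration("wrist")["T"]);Rt=R.from_euler('xyz',s["tool_rot"]).as_matrix()
print(calibration("wrist")["camera_matrix"],Rt.T@T[:3,:3],Rt.T@(T[:3,3]-s["position"]))
```

```text
(array([-0.4635, -0.376 , -0.1236]), array([-0.0003,  0.0002,  0.4045]))
[[301.0372   0.     260.1245]
 [  0.     301.0372 194.6667]
 [  0.       0.       1.    ]] [[-0.0015 -0.9601 -0.2796]
 [ 1.     -0.0013 -0.0009]
 [ 0.0005 -0.2796  0.9601]] [ 0.07   -0.0002 -0.1431]
```

Request:
move_arm(jaw=[0, 0, 0, 0, 0, 0, 0, 0, 0, 0], dp=[[-0.0463, -0.0376, -0.0124], [-0.0463, -0.0376, -0.0124], [-0.0463, -0.0376, -0.0124], [-0.0463, -0.0376, -0.0124], [-0.0463, -0.0376, -0.0124], [-0.0463, -0.0376, -0.0124], [-0.0463, -0.0376, -0.0124], [-0.0463, -0.0376, -0.0124], [-0.0463, -0.0376, -0.0124], [-0.0463, -0.0376, -0.0124]], rotation=[[0, 0, 0], [0, 0, 0], [0, 0, 0], [0, 0, 0], [0, 0, 0], [0, 0, 0], [0, 0, 0], [0, 0, 0], [0, 0, 0], [0, 0, 0]])

```text
clock: 1.35
position: [0.4502, 0.1989, 0.3308]
tool_rot: [-3.142, -0.0, 2.842]
force: [0.6, -0.4, -0.2]
grip_width: 0.085
```

Run:
```python
from h import *
s=bot.observe();print(s["clock"],s["qpos"],s["position"],s["tool_rot"])
print(toolmove([.45,-.2,.33],np.radians(15)))
```

```text
1.35 [-0.6692  0.206   0.159   1.8134 -0.036   1.1251  0.773 ] [0.4502 0.1989 0.3308] [-3.1416 -0.0001  2.8418]
(array([-0.147 , -0.4765,  0.001 ]), array([-0.    , -0.    ,  0.8213]))
```

Request:
move_arm(jaw=[0, 0, 0, 0, 0, 0, 0, 0, 0, 0], dp=[[-0.0184, -0.0596, 0], [-0.0184, -0.0596, 0], [-0.0184, -0.0596, 0], [-0.0184, -0.0596, 0], [-0.0184, -0.0596, 0], [-0.0184, -0.0596, 0], [-0.0184, -0.0596, 0], [-0.0184, -0.0596, 0], [0, 0, 0], [0, 0, 0]], rotation=[[0, 0, 0], [0, 0, 0], [0, 0, 0], [0, 0, 0], [0, 0, 0], [0, 0, 0], [0, 0, 0], [0, 0, 0], [0, 0, 0.055], [0, 0, 0.055]])

```text
clock: 2.6
position: [0.4491, -0.1995, 0.3302]
tool_rot: [-3.141, -0.001, 2.489]
force: [-0.1, -0.3, 0.7]
grip_width: 0.0855
```

Request:
move_arm(jaw=[0, 0, 0, 0, 0, 0, 0, 0, 0, 0], dp=[[0, 0, 0], [0, 0, 0], [0, 0, 0], [0, 0, 0], [0, 0, 0], [0, 0, 0], [0, 0, 0], [0, 0, 0], [0, 0, 0], [0, 0, 0]], rotation=[[0, 0, 0.055], [0, 0, 0.055], [0, 0, 0.055], [0, 0, 0.055], [0, 0, 0.055], [0, 0, 0.055], [0, 0, 0.055], [0, 0, 0.055], [0, 0, 0.055], [0, 0, 0.055]])

```text
clock: 3.85
position: [0.4493, -0.1988, 0.3304]
tool_rot: [-3.141, 0.0, 0.763]
force: [0.4, 0.9, 0.3]
grip_width: 0.0854
```

Run:
```python
from h import *
s=bot.observe();print(s["clock"],s["qpos"],s["position"],s["tool_rot"])
np.save("w1.npy",np.array(calibration("wrist")["T"]))
im=grab_frame("wrist");cv2.imwrite("pics/w1.png",im)
```

```text
3.85 [-0.3793  0.2746  0.85    1.8381 -0.2271  1.1301 -0.2581] [ 0.4493 -0.1988  0.3304] [-3.1413  0.0002  0.7627]
```

View pics/w1.png

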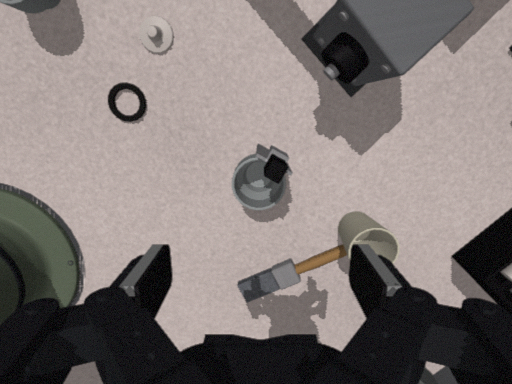

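The wrist view shows the carrier's bowl at (260,182) with the black grip block at (277,166). Also visible are the cup at (370,240), the brush at (300,270) and a rail housing at the upper right.

```bash
cat > seg.py <<'E'
from h import *
import sys
im=cv2.imread(sys.argv[1]);u0,v0=map(int,sys.argv[3:5]);r=int(sys.argv[5])
c=dict(T=np.load(sys.argv[2]),camera_matrix=calibration("wrist")["camera_matrix"])
sub=im[v0-r:v0+r,u0-r:u0+r].max(2)
m=(sub<40).astype(np.uint8)
n,l,st,ce=cv2.connectedComponentsWithStats(m);i=1+st[1:,4].argmax()
g=ce[i]+[u0-r,v0-r];print("black",st[i],g,"z.131:",ray(c,g,.131))
cn=cv2.findContours((l==i).astype(np.uint8),0,2)[0][0]
print(cv2.minAreaRect(cn))
big=cv2.resize(im[v0-r:v0+r,u0-r:u0+r],(600,600),interpolation=cv2.INTER_CUBIC);cv2.imwrite(sys.argv[1].replace(".png","c.png"),cv2.convertScaleAbs(big,alpha=1.4))
E
python3 seg.py pics/w1.png w1.npy 265 175 40
```

```text
black [ 39  20  24  28 440] [274.8523 168.6114] z.131: [ 0.4639 -0.2098  0.131 ]
((49.93846130371094, 33.607688903808594), (20.837831497192383, 22.698352813720703), 29.744882583618164)
```

View pics/w1c.png

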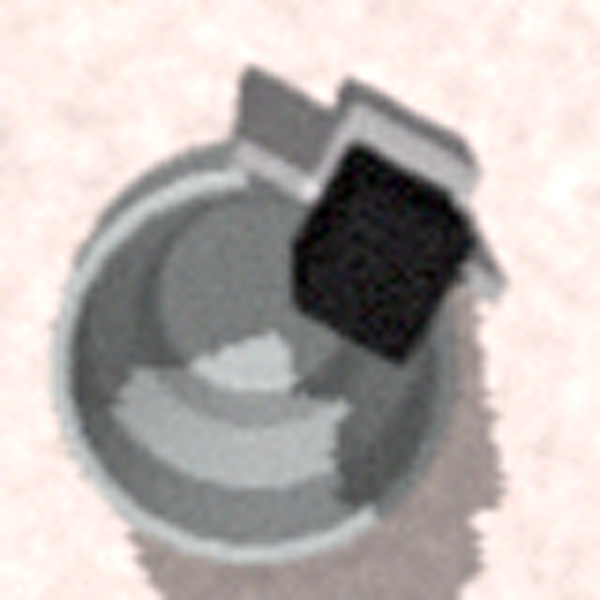

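Run:
```python
from h import *
c=dict(T=np.load("w1.npy"),camera_matrix=calibration("wrist")["camera_matrix"])
f=lambda x,y,z:ray(c,(225+x/7.5,135+y/7.5),z)
for a,b,z in(((235,152),(495,297),.11),((350,85),(475,160),.11),((355,145),(472,232),.152),((338,115),(472,195),.11)):
    A,B=f(*a,z),f(*b,z);d=A-B;print(A,B,np.linalg.norm(d),"yaw",np.degrees(np.arctan2(-d[0],d[1])))
b=f(250,370,.07);print(b)
```

```text
[ 0.4578 -0.1857  0.11  ] [ 0.4699 -0.2331  0.11  ] 0.048926963930578035 yaw 14.331023685523956
[ 0.4784 -0.1917  0.11  ] [ 0.4836 -0.2147  0.11  ] 0.023647806044282363 yaw 12.931445064485613
[ 0.4754 -0.1933  0.152 ] [ 0.478  -0.2143  0.152 ] 0.021168790252643926 yaw 7.139014428420561
[ 0.4736 -0.1936  0.11  ] [ 0.4793 -0.2184  0.11  ] 0.025435735610775934 yaw 12.941216428621471
[ 0.4257 -0.2193  0.07  ]
```

Request:
move_arm(jaw=[0, 0, 0, 0], dp=[[0, 0, 0], [0, 0, 0], [0, 0, 0], [0, 0, 0]], rotation=[[0, 0, 0.056], [0, 0, 0.056], [0, 0, 0.056], [0, 0, 0]])

```text
clock: 4.4
position: [0.4494, -0.1987, 0.3303]
tool_rot: [3.141, 0.001, 0.244]
force: [0.5, -0.3, 0.4]
grip_width: 0.0859
```

Run:
```python
from h import *
print(toolmove([.464,-.2097,.21],np.radians(13.5)))
```

```text
(array([0.0144, 0.0177, 0.1504]), array([0.    , 0.0002, 0.0026]))
```

Request:
move_arm(jaw=[0, 0, 0, 0], dp=[[0.0048, 0.0059, 0.05], [0.0048, 0.0059, 0.05], [0.0048, 0.0059, 0.05], [0, 0, 0]], rotation=[[0, 0, 0.0026], [0, 0, 0], [0, 0, 0], [0, 0, 0]])

```text
clock: 4.9
position: [0.4628, -0.2098, 0.2089]
tool_rot: [-3.14, 0.004, 0.237]
force: [-0.2, -0.8, -0.0]
grip_width: 0.0852
```

```bash
python3 - <<'E'
from h import *
np.save("w2.npy",np.array(calibration("wrist")["T"]))
im=grab_frame("wrist");cv2.imwrite("pics/w2.png",im)
g=[.464,-.2097,.131];c=calibration("wrist");u=proj(c,g);print(u,toolmove([.464,-.2097,.117],np.radians(13.5)))
open("uv","w").write(" ".join(str(int(x)) for x in u))
E
python3 seg.py pics/w2.png w2.npy $(cat uv) 75
```

```text
[258.7705 202.1773] (array([ 0.001 , -0.0005,  0.117 ]), array([-0.0002,  0.0005, -0.0001]))
black [  62   55   28   42 1079] [258.1798 203.228 ] z.131: [ 0.4628 -0.2089  0.131 ]
((75.5, 75.5), (41.0, 27.0), 90.0)
```

View pics/w2.png

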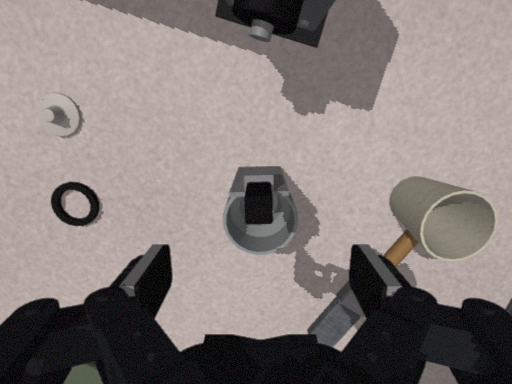

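The block at (258,203) is aligned with the jaws (column 258) and the cup is clear on the right. I'll descend and grip.

Request:
move_arm(jaw=[0, 0, 0, 0, 0, 200, 255, 255, 255, 255], dp=[[0, 0, 0.04], [0, 0, 0.04], [0, 0, 0.022], [0, 0, 0.013], [0, 0, 0], [0, 0, 0], [0, 0, 0], [0, 0, 0], [0, 0, 0], [0, 0, 0]], rotation=[[0, 0, 0], [0, 0, 0], [0, 0, 0], [0, 0, 0], [0, 0, 0], [0, 0, 0], [0, 0, 0], [0, 0, 0], [0, 0, 0], [0, 0, 0]], squeeze=50)

```text
clock: 6.2
position: [0.4641, -0.2099, 0.1187]
tool_rot: [3.142, -0.0, 0.232]
force: [0.7, 1.6, 5.5]
grip_width: 0.0193
```

Request:
move_arm(jaw=[255, 255, 255, 255, 255, 255], dp=[[0, 0, 0], [0, 0, -0.01], [0, 0, -0.015], [0, 0, 0], [0, 0, 0], [0, 0, 0]], rotation=[[0, 0, 0], [0, 0, 0], [0, 0, 0], [0, 0, 0], [0, 0, 0], [0, 0, 0]])

```text
clock: 6.95
position: [0.4638, -0.2099, 0.1383]
tool_rot: [-3.141, 0.0, 0.232]
force: [-0.5, -0.5, -1.9]
grip_width: 0.0191
```

Request:
move_arm(jaw=[255, 255, 255, 255, 255, 255], dp=[[0, 0, -0.04], [0, 0, -0.04], [0, 0, -0.04], [0, 0, -0.045], [0, 0, 0], [0, 0, 0]], rotation=[[0, 0, 0], [0, 0, 0], [0, 0, 0], [0, 0, 0], [0, 0, 0.043], [0, 0, 0.043]])

```text
clock: 7.7
position: [0.464, -0.2099, 0.2707]
tool_rot: [-3.141, -0.001, -0.042]
force: [0.4, 0.3, -4.4]
grip_width: 0.0193
```

Run:
```python
from h import *
s=bot.observe();print(s["qpos"])
print(toolmove([.57,.017,.27],np.radians(-2.2)))
c=calibration("top")
for p in((220,127),(240,127.7),(290,129.7)):print(ray(c,p,.15))
```

```text
[-0.4084  0.4502  0.9923  1.8853 -0.4365  1.0415 -0.8468]
(array([ 0.1205, -0.2889,  0.001 ]), array([-0.0001, -0.0002, -0.0012]))
[0.6512 0.1144 0.15  ]
[0.6493 0.0588 0.15  ]
[ 0.6441 -0.0802  0.15  ]
```

Request:
move_arm(jaw=[255, 255, 255, 255, 255, 255, 255, 255, 255], dp=[[0.0128, -0.0361, 0], [0.0128, -0.0361, 0], [0.0128, -0.0361, 0], [0.0128, -0.0361, 0], [0.0128, -0.0361, 0], [0.0128, -0.0361, 0], [0.0128, -0.0361, 0], [0.0128, -0.0361, 0], [0, 0, 0]], rotation=[[0, 0, 0], [0, 0, 0], [0, 0, 0], [0, 0, 0], [0, 0, 0], [0, 0, 0], [0, 0, 0], [0, 0, 0], [0, 0, 0]])

```text
clock: 8.82
position: [0.555, 0.02, 0.2698]
tool_rot: [3.141, 0.001, -0.034]
force: [0.0, -0.9, -2.6]
grip_width: 0.0191
```

Run:
```python
from h import *
s=bot.observe();print(s["position"],s["tool_rot"],s["force"],s["qpos"])
np.save("w3.npy",np.array(calibration("wrist")["T"]))
im=grab_frame("wrist");cv2.imwrite("pics/w3.png",im)
```

```text
[0.555  0.02   0.2698] [ 3.1414  0.0008 -0.0345] [ 0.018  -0.8679 -2.6224] [-0.799   0.545   0.976   1.7721 -0.5029  1.0984 -1.2571]
```

View pics/w3.png

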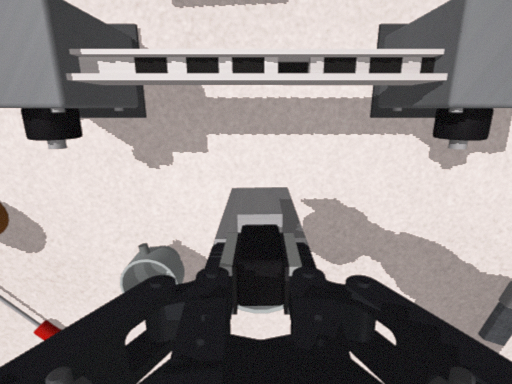

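The wrist view shows the rail's lip at row 77, the back wall at row 52 and dark patches at columns 151 to 428. The one at 293 looks different, so I'll measure the intensities and zoom in.

Run:
```python
from h import *
im=cv2.imread("pics/w3.png")
g=im.mean(2)
for r in(58,62,66,70): print(r,g[r,130:450:3].astype(int))
for u in(120,225,270,317,410):print(u,g[42:90,u].astype(int))
cr=im[40:92,130:310];cr2=im[40:92,270:450]
o=np.vstack([cv2.resize(x,None,fx=4.4,fy=4.4,interpolation=cv2.INTER_NEAREST) for x in(cr,cr2)])
cv2.imwrite("pics/w3c.png",cv2.convertScaleAbs(o,alpha=1.5,beta=10))
```

```text
58 [141 124  26  23  25  24  24  19  25  25  33  26  78 141 143 143 142 145
 143  30  18  24  18  26  27  23  26  12  24  39 149 145 145 148  54  26
  30  27  29  24  21  27  21  23  25 148 147 151 147 139 113 114 111 116
 116 112 110 115 111 111 121 147 145 149 146  25  28  24  26  20  22  24
  25  28  19  30 139 143 143 143  70  24  20  26  26  29  25  20  22  26
  22 121 139 138 136 138 134 113  17  25  22  21  57  72  86  92  88]
62 [140 144  38  34  35  33  19  16  34  36  31  32  57 147 230 225 220 220
 150  19  35  32  35  37  21  20  35  40  32  47 155 152 228 232 112  34
  27  28  41  37  35  35  32  27  19 234 223 225 161 135  49  47  49  45
  43  44  46  51  52  56 116 141 175 214 203  37  32  22  27  43  36  32
  31  28  28  62 201 200 182 141  38  38  32  34  27  19  22  35  35  30
  26 140 138 210 206 199 196  85  22  31  37  33  84  85  87  86  87]
66 [224 226  38  29  33  30  40  28  35  40  34  40  62 228 224 224 225 227
 226  51  36  33  34  36  41  37  37  33  38  48 228 223 224 224 117  37
  34  34  37  32  35  32  31  33  31 226 220 221 222 188  24  23  22  16
  
[... 951 characters left out ...]
26 224 222 224 224 227 228 227 226 225 225 225 224
 227 225 152 111 115 110 123 219 230 226 224 226]
270 [225 225 225 222 222 225 227 227 226 227 226 227 149 114 117 141 150 147
 149 161 223 229 226 223 223 221 222 224 228 227 225 224 225 224 223 224
 227 227 150 112 114 105 127 232 236 232 229 229]
317 [230 232 231 231 231 226 224 224 223 223 225 225 146 113 116 141 144 144
 147 205 216 213 213 215 215 214 213 216 217 219 216 223 224 223 223 225
 226 225 150 113 109 113 118 197 226 228 228 228]
410 [ 92  88  90  91  84  90 128 209 219 222 219 220 147 114 114 133 133 132
 138 200 212 209 207 209 210 207 206 208 213 214 213 216 218 218 217 218
 220 219 145 112 114 114 115  84  64  61  65  59]
```

View pics/w3c.png

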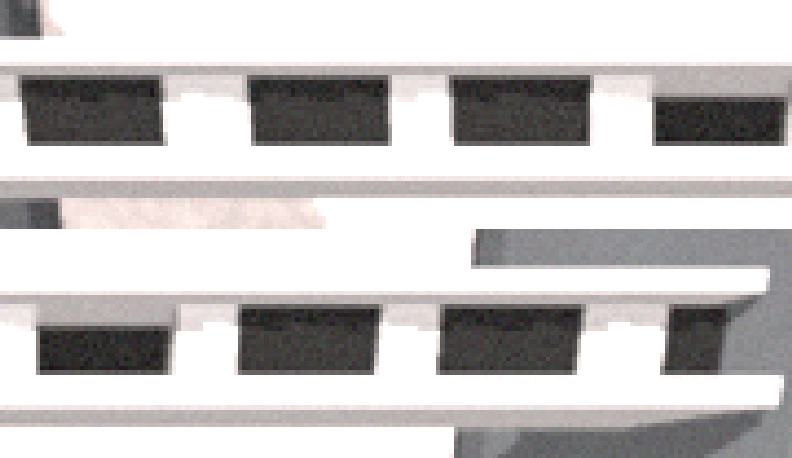

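Run:
```python
from h import *
im=cv2.imread("pics/w3.png");g=cv2.GaussianBlur(im.mean(2),(1,1),0)
c=dict(T=np.load("w3.npy"),camera_matrix=calibration("wrist")["camera_matrix"])
def cross(p,th):  # first subpixel downcrossing
    i=np.where((p[:-1]>=th)&(p[1:]<th))[0][0]; return i+(p[i]-th)/(p[i]-p[i+1])
E=[];B=[]
for u in range(150,400,4):
    E.append(ray(c,(u,74+cross(g[74:90,u],168)),.15)); 
    B.append(ray(c,(u,49+cross(g[49:60,u],185)),.14))
E=np.array(E);B=np.array(B)
pe=np.polyfit(E[:,1],E[:,0],1);pb=np.polyfit(B[:,1],B[:,0],1);print(pe,pb,np.degrees(-np.arctan(pe[0])),(E[:,0]-np.polyval(pe,E[:,1])).std())
for r in(66,68,70,72):
    a=265+cross(g[r,265:300],120); b=320-cross(g[r,320:295:-1],120)
    A,Bb=ray(c,(a,r),.128),ray(c,(b,r),.128);print(r,a,b,A,Bb,A[1]-Bb[1],(A+Bb)/2)
s=cv2.imread("pics/w3.png")
# housing inner faces middle check done from top: y .017
# grip block in hand
sub=im[220:320,225:300].max(2);print([ (r,np.where(sub[r-220]<45)[0][[0,-1]]+225) for r in (228,232,240,250)])
for z in(.152,.11): print(z,proj(c,[.555+.011,.02,.2698+.0123-.131+z]))
```

```text
[0.0358 0.6476] [0.0354 0.6688] -2.047944570544716 1.4976191208059999e-05
66 277.640625 308.65248226950354 [0.6607 0.0003 0.128 ] [ 0.6597 -0.0269  0.128 ] 0.027171376512564835 [ 0.6602 -0.0133  0.128 ]
68 277.6208955223881 308.57342657342656 [0.6591 0.0004 0.128 ] [ 0.6581 -0.0268  0.128 ] 0.027166015255476232 [ 0.6586 -0.0132  0.128 ]
70 277.6797583081571 308.31333333333333 [0.6574 0.0003 0.128 ] [ 0.6565 -0.0266  0.128 ] 0.026932366895681854 [ 0.6569 -0.0131  0.128 ]
72 277.69520547945206 308.1382113821138 [0.6558 0.0003 0.128 ] [ 0.6548 -0.0265  0.128 ] 0.026810985368610207 [ 0.6553 -0.0131  0.128 ]
[(228, array([242, 277])), (232, array([241, 278])), (240, array([237, 283])), (250, array([235, 299]))]
0.152 [258.2543 262.5934]
0.11 [258.6474 224.0702]
```

Run:
```python
from h import *
im=cv2.imread("pics/w3.png");g=im.mean(2)
c=dict(T=np.load("w3.npy"),camera_matrix=calibration("wrist")["camera_matrix"])
Rz=R.from_euler('z',-.0345)
P=np.array([.555,.02,.2698+.0123-.131])
f=lambda x,y,z:proj(c,P+Rz.apply([x,y,z]))
print("bridge front edge",f(.016,.012,.110),f(.016,-.012,.110),"tongue bottom",f(.016,.012,.072),f(.016,-.012,.072))
print("plate bottom",f(.002,.025,0),f(.002,-.025,0),"block front bottom",f(.011,.01,.110),f(.011,-.01,.11))
for u in(245,255,260,265,275):print(u,g[180:240,u].astype(int))
for r in(195,208,219,223):print(r,g[r,215:305].astype(int))
```

```text
bridge front edge [236.9246 215.3871] [281.7309 215.3077] tongue bottom [241.1537 195.4304] [277.691  195.3667]
plate bottom [231.7697 187.875 ] [287.3551 187.7787] block front bottom [240.8399 224.0907] [277.8584 224.0246]
245 [229 229 228 230 228 232 231 189 126 108 104 107 111 106 111 104 107 102
 102 108 106 104 102 106 107 106 103 105 107 105 101 107  99 108 133 166
 172 173 172 171 175 175 175 174 135  62  25  11  18  15  14  15  16  17
   8  20  10  16  18  14]
255 [228 226 226 226 230 230 232 167 113 100 104 106 104 107 105 106 107 103
 107 107 104 107 108 103 103 107 106 106 105 106 103 104 105 108 146 172
 173 173 172 174 174 177 175 175 118  51  15  14  20  19  14  15  14  10
  18   7  24  33  21  15]
260 [231 230 234 235 234 235 237 171 118 103 104 105 105 105 109 104 104 107
 105 106 108 104 111 104 105 105 106 105 105 104 104 105 101 107 149 169
 176 172 169 174 173 178 177 172 123  52  17  17  14  16  17  14   5  20
  22  15   3  17  14  28]
265 [230 230 229 231 230 232 232 166 114 107 105 106 106 104 106 108 106 108
 106 106 109 105 108 106 108 109 107 104 106 107 105
[... 1148 characters left out ...]
3 102 106 106 106 105 103 106 106 107
 106 105 104 108 137 170 170 169 174 171 171 173 171 172 174 170 172 174
 175 174 172 175 174 173 174 175 174 174 172 177 175 177 172 174 174 175
 172 172 172 175 169 175 174 171 174 178 174 175 163 132  82  79  84  78
  78  81  81  79  82  81  80  81  79  80  81 121 183 225 228 228 204 146]
223 [231 232 234 234 205 120 106 105 104 106 103 103 103 106 108 111 108 106
 108 103 102 109 134 172 172 172 170 177 177 178 174 174 173 177 172 171
 175 174 176 171 175 175 174 174 174 172 174 176 175 177 173 174 177 176
 177 174 174 174 176 172 174 174 175 172 178 178 168 133  83  77  77  79
  79  78  78  78  79  77  80  76  80  84  82  89 108 160 218 209 151 143]
```

Run:
```python
from h import *
print(toolmove([.6426,-.0128,.27],-.0357))
```

```text
(array([ 0.1115,  0.035 , -0.    ]), array([ 0.0002,  0.0002, -0.0002]))
```

Request:
move_arm(jaw=[255, 255, 255, 255, 255, 255], dp=[[0.0279, 0.0087, 0], [0.0279, 0.0087, 0], [0.0279, 0.0088, 0], [0.0278, 0.0088, 0], [0, 0, 0], [0, 0, 0]], rotation=[[0.0002, 0.0002, -0.0002], [0, 0, 0], [0, 0, 0], [0, 0, 0], [0, 0, 0], [0, 0, 0]])

```text
clock: 9.62
position: [0.642, -0.0142, 0.2704]
tool_rot: [-3.141, 0.0, -0.038]
force: [-0.3, -0.7, -2.5]
grip_width: 0.0194
```

Run:
```python
from h import *
s=bot.observe();print(s["position"],s["tool_rot"],s["force"],s["qpos"],toolmove([.6426,-.0128,.205],-.0357))
c=calibration("wrist");im=grab_frame("wrist");cv2.imwrite("pics/w4.png",im)
Rz=R.from_euler('z',s["tool_rot"][2]);P=s["position"]+[0,0,.0123-.131]
print("bridge front",proj(c,P+Rz.apply([.016,0,.11])),"lip far edge",proj(c,[.6521,-.0128,.15]))
cv2.imwrite("pics/w4c.png",cv2.resize(im[140:300,180:340],(600,600),interpolation=cv2.INTER_CUBIC))
```

```text
[ 0.642  -0.0142  0.2704] [-3.1411  0.     -0.0384] [-0.2902 -0.7378 -2.5279] [-0.603   0.6818  0.9077  1.5367 -0.5622  1.2014 -1.2061] (array([ 0.0007, -0.0018,  0.0817]), array([-0.0002,  0.    , -0.0009]))
bridge front [259.3357 215.4179] lip far edge [257.6255 178.8237]
```

View pics/w4.png

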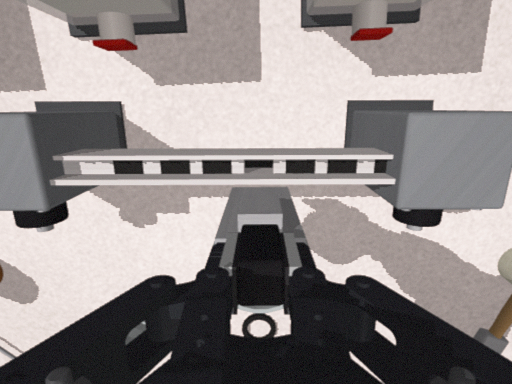

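The hook is at column 259, in line with the deep notch at (259,164) and in front of the lip at row 180. I'll re-measure the notch edges and lip from here.

Run:
```python
from h import *
im=cv2.imread("pics/w4.png");g=im.mean(2);c=calibration("wrist")
for r in(162,164,166,168,170,172):print(r,g[r,238:282].astype(int))
for u in(225,262,275):print(u,g[145:190,u].astype(int))
def cross(p,th):
    i=np.where((p[:-1]>=th)&(p[1:]<th))[0][0]; return i+(p[i]-th)/(p[i]-p[i+1])
E=np.array([ray(c,(u,177+cross(g[177:195,u],168)),.15) for u in range(150,370,4)])
print(np.polyfit(E[:,1],E[:,0],1))
for r in(164,166,168,170):print(ray(c,(244.,r),.128),ray(c,(274.,r),.128))
```

```text
162 [197 160 155 157 156 140  95  36  18  28  23  29  21  20  26  22  24  16
  25  27  24  28  22  21  24  15  22  26  20  29  25  24  13  16  46 107
 144 144 143 145 146 177 215 214]
164 [224 226 224 225 226 202 121  41  20  26  25  27  28  23  19  23  27  27
  26  25  26  15  25  25  24  25  24  30  20  23  22  23  22  28  75 166
 219 219 216 217 218 216 216 216]
166 [216 217 219 221 220 194 117  40  25  25  18  28  30  23  31  28  28  27
  21  25  31  27  27  29  28  24  33  28  28  25  30  32  17  36  89 167
 215 215 214 214 218 214 215 215]
168 [222 221 223 222 221 200 131  96  92  95  96  95  97  96  98  99  98  95
  94  95  97 102 111 121 125 123 125 123 127 125 121 122 125 118 139 184
 219 219 217 216 215 217 214 219]
170 [225 223 223 223 225 202 131 100 100 101  99 100 102  99 102 101 113 124
 123 125 132 133 133 129 131 133 131 130 131 129 131 134 132 131 143 186
 220 220 222 217 220 222 221 221]
172 [225 223 223 225 224 202 145 107 105 105 105 113 125 128 136 129 131 131
 132 134 132 129 132 131 130 129 129 135 133 131 135 132 133 132 145 185
 223 223 220 221 221 221 223 221]
225 [231 232 231 177 135 130 129 131 134 136 196 223 227 225 188  92  30  21
  34  35  34  40  35  43  43  40  36  42  77 124 133 134 133 139 191 219
 223 224 223 210 170 157 156 154 156]
262 [231 234 234 164 129 129 128 134 128 136 195 224 226 228 157  71  26  24
  27  24  21  28  63 125 132 131 132 130 131 136 134 133 133 140 213 226
 224 224 223 199 165 145 117 108 103]
275 [235 237 235 167 132 129 129 132 133 138 215 225 225 224 195 152 140 144
 202 219 218 215 216 219 223 220 223 223 159 134 134 133 127 141 215 226
 224 225 225 199 162 144 112 111 108]
[0.0364 0.6469]
[0.6621 0.0005 0.128 ] [ 0.661  -0.0283  0.128 ]
[0.6601 0.0006 0.128 ] [ 0.659  -0.0282  0.128 ]
[0.6582 0.0007 0.128 ] [ 0.6571 -0.0282  0.128 ]
[0.6562 0.0008 0.128 ] [ 0.6551 -0.0281  0.128 ]
```

Request:
move_arm(jaw=[255, 255, 255, 255, 255, 255], dp=[[0, -0.001, 0.027], [0, 0, 0.027], [0, 0, 0.02], [0, 0, 0.008], [0, 0, 0], [0, 0, 0]], rotation=[[0, 0, 0], [0, 0, 0], [0, 0, 0], [0, 0, 0], [0, 0, 0], [0, 0, 0]])

```text
clock: 10.42
position: [0.643, -0.0128, 0.2056]
tool_rot: [-3.141, -0.002, -0.037]
force: [-0.1, 0.7, -2.4]
grip_width: 0.0196
```

Run:
```python
from h import *
s=bot.observe();print(s["position"],s["tool_rot"],s["force"],toolmove([.6423,-.0128,.199],-.036))
grab_frame("top")
s=bot.observe();print(s["position"],s["tool_rot"],s["force"],toolmove([.6423,-.0128,.199],-.036))
```

```text
[ 0.643  -0.0128  0.2056] [-3.141  -0.0016 -0.0372] [-0.1028  0.701  -2.3923] (array([-0.0009,  0.0001,  0.0083]), array([-0.0002, -0.0005, -0.0004]))
[ 0.643  -0.0127  0.2056] [-3.1409 -0.0015 -0.0372] [-0.2113  0.0332 -1.294 ] (array([-0.0009,  0.0001,  0.0082]), array([-0.0002, -0.0005, -0.0004]))
```

Request:
move_arm(jaw=[255, 255, 255, 255, 255, 255, 255, 255], dp=[[-0.0006, 0, 0.003], [0, 0, 0.003], [0, 0, 0.0025], [0, 0, 0.00125], [0, 0, 0.00125], [0, 0, 0.00125], [0, 0, 0], [0, 0, 0]], rotation=[[0, 0, 0], [0, 0, 0], [0, 0, 0], [0, 0, 0], [0, 0, 0], [0, 0, 0], [0, 0, 0], [0, 0, 0]])

```text
clock: 11.48
position: [0.6423, -0.0126, 0.1952]
tool_rot: [-3.141, -0.001, -0.037]
force: [0.5, -0.3, -2.3]
grip_width: 0.0193
```

Request:
move_arm(jaw=[255, 255, 255, 255], dp=[[0, 0, 0.00125], [0, 0, 0.00125], [0, 0, 0.00125], [0, 0, 0]], rotation=[[0, 0, 0], [0, 0, 0], [0, 0, 0], [0, 0, 0]])

```text
clock: 11.98
position: [0.6422, -0.0126, 0.192]
tool_rot: [-3.141, -0.0, -0.037]
force: [-0.6, -0.4, -3.4]
grip_width: 0.0195
```

Request:
move_arm(jaw=[255, 255, 255, 255, 255, 255, 255, 255], dp=[[0, 0, 0.0025], [0, 0, 0.0025], [0, 0, 0.0025], [0, 0, 0.0025], [0, 0, 0.0025], [0, 0, 0.002], [0, 0, 0], [0, 0, 0]], rotation=[[0, 0, 0], [0, 0, 0], [0, 0, 0], [0, 0, 0], [0, 0, 0], [0, 0, 0], [0, 0, 0], [0, 0, 0]])

```text
clock: 12.98
position: [0.6423, -0.0127, 0.1806]
tool_rot: [-3.141, -0.001, -0.037]
force: [0.1, 0.7, -1.9]
grip_width: 0.0194
```

Request:
move_arm(jaw=[255, 255, 255, 255, 255], dp=[[0, 0, 0.00125], [0, 0, 0.00125], [0, 0, 0.00125], [0, 0, 0], [0, 0, 0]], rotation=[[0, 0, 0], [0, 0, 0], [0, 0, 0], [0, 0, 0], [0, 0, 0]])

```text
clock: 13.6
position: [0.6423, -0.0126, 0.1775]
tool_rot: [-3.141, -0.001, -0.037]
force: [-1.0, 0.2, -1.3]
grip_width: 0.0197
```

Request:
move_arm(jaw=[255, 255, 255, 255], dp=[[0, 0, 0.00125], [0, 0, 0.00125], [0, 0, 0], [0, 0, 0]], rotation=[[0, 0, 0], [0, 0, 0], [0, 0, 0], [0, 0, 0]])

```text
clock: 14.1
position: [0.6423, -0.0127, 0.1755]
tool_rot: [-3.141, -0.001, -0.037]
force: [0.1, 0.1, -2.5]
grip_width: 0.0193
```

Request:
move_arm(jaw=[255, 255, 255, 255], dp=[[0, 0, 0.001], [0, 0, 0.001], [0, 0, 0], [0, 0, 0]], rotation=[[0, 0, 0], [0, 0, 0], [0, 0, 0], [0, 0, 0]])

```text
clock: 14.6
position: [0.6423, -0.0126, 0.1739]
tool_rot: [-3.141, -0.001, -0.037]
force: [-0.5, 0.7, -2.8]
grip_width: 0.0193
```

Request:
move_arm(jaw=[255, 255, 255, 255], dp=[[0, 0, 0.001], [0, 0, 0.001], [0, 0, 0], [0, 0, 0]], rotation=[[0, 0, 0], [0, 0, 0], [0, 0, 0], [0, 0, 0]])

```text
clock: 15.1
position: [0.6423, -0.0127, 0.1723]
tool_rot: [-3.141, -0.001, -0.037]
force: [-0.4, -0.2, -2.3]
grip_width: 0.0189
```

Request:
move_arm(jaw=[255, 255, 255, 255, 255, 255], dp=[[0, 0, 0.00125], [0, 0, 0.00125], [0, 0, 0.00125], [0, 0, 0.00125], [0, 0, 0], [0, 0, 0]], rotation=[[0, 0, 0], [0, 0, 0], [0, 0, 0], [0, 0, 0], [0, 0, 0], [0, 0, 0]])

```text
clock: 15.85
position: [0.6423, -0.0127, 0.1684]
tool_rot: [-3.141, -0.001, -0.037]
force: [-0.8, -0.7, -2.4]
grip_width: 0.019
```

Request:
move_arm(jaw=[255, 255, 255, 255], dp=[[0, 0, 0.001], [0, 0, 0.001], [0, 0, 0], [0, 0, 0]], rotation=[[0, 0, 0], [0, 0, 0], [0, 0, 0], [0, 0, 0]])

```text
clock: 16.35
position: [0.6423, -0.0126, 0.1667]
tool_rot: [-3.141, -0.001, -0.037]
force: [-0.2, 0.4, -1.9]
grip_width: 0.0195
```

Request:
move_arm(jaw=[255, 255, 255], dp=[[0, 0, 0.001], [0, 0, 0], [0, 0, 0]], rotation=[[0, 0, 0], [0, 0, 0], [0, 0, 0]])

```text
clock: 16.73
position: [0.6423, -0.0126, 0.1659]
tool_rot: [-3.141, -0.001, -0.037]
force: [-0.3, 0.3, -4.0]
grip_width: 0.0193
```

Request:
move_arm(jaw=[255, 255, 255], dp=[[0, 0, 0.0008], [0, 0, 0], [0, 0, 0]], rotation=[[0, 0, 0], [0, 0, 0], [0, 0, 0]])

```text
clock: 17.1
position: [0.6423, -0.0126, 0.1653]
tool_rot: [-3.141, -0.001, -0.037]
force: [-0.6, -0.3, -2.3]
grip_width: 0.0195
```

Request:
move_arm(jaw=[255, 255, 255], dp=[[0, 0, 0.0006], [0, 0, 0], [0, 0, 0]], rotation=[[0, 0, 0], [0, 0, 0], [0, 0, 0]])

```text
clock: 17.48
position: [0.6423, -0.0126, 0.1648]
tool_rot: [-3.141, -0.001, -0.037]
force: [0.7, 0.2, -2.3]
grip_width: 0.0192
```

Request:
move_arm(jaw=[255, 255, 255], dp=[[0, 0, 0.0006], [0, 0, 0], [0, 0, 0]], rotation=[[0, 0, 0], [0, 0, 0], [0, 0, 0]])

```text
clock: 17.85
position: [0.6423, -0.0126, 0.1646]
tool_rot: [-3.141, -0.001, -0.037]
force: [-4.0, 0.8, 5.3]
grip_width: 0.0192
```

Request:
move_arm(jaw=[255, 255, 255], dp=[[0, 0, 0.0006], [0, 0, 0], [0, 0, 0]], rotation=[[0, 0, 0], [0, 0, 0], [0, 0, 0]])

```text
clock: 18.23
position: [0.6424, -0.0127, 0.1646]
tool_rot: [-3.141, -0.001, -0.037]
force: [-5.7, 2.3, 11.6]
grip_width: 0.0195
```

Request:
move_arm(jaw=[255, 255, 190, 170, 130, 100, 60, 60, 60], dp=[[0, 0, -0.0009], [0, 0, 0], [0, 0, 0], [0, 0, 0], [0, 0, 0], [0, 0, 0], [0, 0, 0], [0, 0, 0], [0, 0, 0]], rotation=[[0, 0, 0], [0, 0, 0], [0, 0, 0], [0, 0, 0], [0, 0, 0], [0, 0, 0], [0, 0, 0], [0, 0, 0], [0, 0, 0]])

```text
clock: 19.35
position: [0.6423, -0.0126, 0.1646]
tool_rot: [-3.141, -0.001, -0.037]
force: [0.7, -0.4, -0.4]
grip_width: 0.065
```

Request:
move_arm(jaw=[60, 60, 60, 60, 60, 60, 60], dp=[[0, 0, -0.01], [0, 0, -0.02], [0, 0, -0.03], [0, 0, -0.04], [0, 0, -0.04], [0, 0, 0], [0, 0, 0]], rotation=[[0, 0, 0], [0, 0, 0], [0, 0, 0], [0, 0, 0], [0, 0, 0], [0, 0, 0], [0, 0, 0]])

```text
clock: 20.23
position: [0.6421, -0.0125, 0.2768]
tool_rot: [-3.141, -0.001, -0.037]
force: [-0.0, -0.1, -0.6]
grip_width: 0.065
```

Run:
```python
from h import *
im=grab_frame("wrist");s=grab_frame("scene")
o=np.hstack([im[20:384,130:400],cv2.resize(s[140:230,170:260],(364,364),interpolation=cv2.INTER_CUBIC)])
cv2.imwrite("pics/w5.png",o);print(bot.observe()["force"])
c=calibration("wrist");Rz=R.from_euler('z',-.036)
P=np.array([.6428,-.0126,.046])
for n,q in dict(blocktop=[0,0,.152],bl=[.011,.01,.152],br=[.011,-.01,.152],bridgeL=[.016,.012,.11],bridgeR=[.016,-.012,.11]).items():print(n,proj(c,P+Rz.apply(q))-[130,20])
```

```text
[0.289  0.3645 0.1927]
blocktop [129.5841 182.8697]
bl [116.3984 169.1312]
br [142.6776 169.0618]
bridgeL [116.1286 151.4237]
bridgeR [143.0815 151.3514]
```

View pics/w5.png

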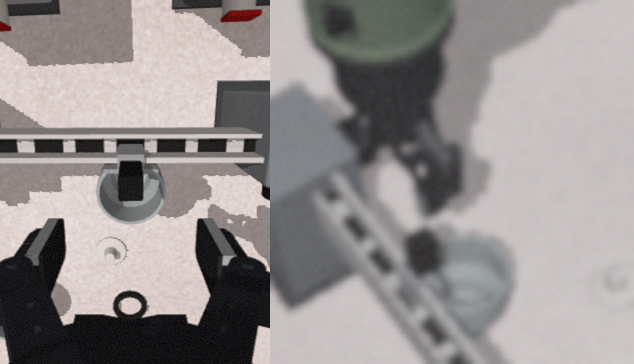

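The carrier hangs on the lip with its hook in the notch (crop (130,150)) and the bowl on the robot's side. Before handing in I'll check the tilt and that it's at rest.

Run:
```python
from h import *
a=grab_frame("wrist").astype(int)
for _ in range(8): b=grab_frame("wrist").astype(int)
print("motion",np.abs(a-b)[150:230,210:310].mean())
c=calibration("wrist");g=b.mean(2)
print(g[160:225,260].astype(int))
P=np.array([.6428,-.0126,.046]);piv=np.array([.0065,0,.104])
for dx in (0,-.002,.002):
  for t in (0,4,7):
    Q=lambda q:proj(c,P+[dx,0,0]+R.from_euler('z',-.036).apply(piv+R.from_euler('y',t,degrees=True).apply(np.array(q)-piv)))[1]
    print(dx,t,"bridge front %.1f block foot %.1f block top front %.1f top back %.1f rim near %.1f"%(Q([.016,0,.11]),Q([.011,0,.11]),Q([.011,0,.152]),Q([-.011,0,.152]),Q([-.078,0,.07])))
```

```text
motion 4.898375
[ 22   7  19  32  92 100 104 100  99  99 102  99  98 103 124 153 158 157
 158 162 108  43  20   8   9  22   8  25  13  17  16  12  18  25  13  16
  12  28  31  25  25  27  32  25  29  25  26  24  29  25  25  27  29  26
  27  23  28  26  24  24  40 110 145 148 151]
0 0 bridge front 171.7 block foot 177.2 block top front 189.4 top back 216.5 rim near 247.7
0 4 bridge front 171.1 block foot 176.6 block top front 185.0 top back 212.9 rim near 252.0
0 7 bridge front 170.7 block foot 176.3 block top front 181.7 top back 210.0 rim near 255.1
-0.002 0 bridge front 173.9 block foot 179.3 block top front 191.9 top back 218.9 rim near 249.4
-0.002 4 bridge front 173.3 block foot 178.8 block top front 187.5 top back 215.3 rim near 253.7
-0.002 7 bridge front 172.9 block foot 178.4 block top front 184.2 top back 212.5 rim near 256.8
0.002 0 bridge front 169.5 block foot 175.0 block top front 186.8 top back 214.1 rim near 246.1
0.002 4 bridge front 168.9 block foot 174.5 block top front 182.4 top back 210.5 rim near 250.3
0.002 7 bridge front 168.5 block foot 174.1 block top front 179.1 top back 207.6 rim near 253.4
```

Run:
```python
from h import *
from workcell import workorder
a=grab_frame("wrist").astype(int)
for _ in range(10): b=grab_frame("wrist").astype(int)
d=np.abs(a-b);print("carrier",d[150:230,210:310].mean(),"background",d[20:100,130:250].mean())
s=bot.observe();print(s["clock"],s["force"])
t=cv2.absdiff(grab_frame("top"),cv2.imread("pics/top0.png")).max(2)
for n,(u,v) in dict(spare=(203,215),jar=(120,188),cup=(396,196),whisk=(254,197),gasket=(261,229),brush=(380,250),driver=(147,262)).items(): print(n,t[v-12:v+12,u-12:u+12].mean())
print(workorder.job_done())
```

```text
carrier 2.9527083333333333 background 2.3535416666666666
21.325 [0.1451 0.5559 0.1181]
spare 20.76388888888889
jar 24.755208333333332
cup 21.635416666666668
whisk 49.208333333333336
gasket 23.583333333333332
brush 14.02951388888889
driver 42.048611111111114
the job is handed in; nothing more can be done
None
```

The mixing bowl now hangs fully home in the locating notch. I let go, raised the gripper clear and handed the job in at about 21 s of the 64 s allowed.

**How it went:** The notch was the only dark patch in the wrist picture that showed real depth, at world y of about -13 mm. I lowered the hook straight into it in 0.5 to 3 mm steps instead of sliding it along the track. It passed track level with no contact and touched the lip at TCP z = 164.6 mm, where 164.7 mm was expected. The highest force I read was about 12 N (about 14 N with the carrier's weight added), well under the 35 N limit. I only read the force at the end of each move, so a short peak in between could have been missed.

**Last checks:**
- **Hang:** The final wrist picture showed the carrier close to upright, with its bowl on the robot's side of the lip. It had shifted about 2 mm towards the robot after I let go, which is within the slot's play.
- **At rest:** One comparison of frames at the end showed barely more change on the carrier (3.0) than on the background (2.4). An earlier one read 4.9 with no background to compare against. I judged the carrier to be at rest.
- **Gripper:** It stood clear of the carrier, with about 0.5 N on the tool, which is the noise level.
- **Other things (inconclusive):** Comparing the top view with the first picture gave large differences (14 to 49 grey levels) around all seven. I think this comes from the arm and its shadow, but I did not look further before handing in. I saw no contact with any of them during the moves.

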